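Switch the staging yard's key bank over to the locomotive's track

ROBOT

A 6-joint arm with a two-finger parallel gripper is mounted at the origin on a cart in front of the work surface, level with it; the furniture and walls round the work are solid. World frame = base frame: x ahead of the robot, y to its left, z up, the work surface at z = 0. Lengths are in m, angles in degrees, forces in N, time in s.
With the tool pointing down it reaches from about 0.4 to 0.825 m from the base axis. Payload 7 kg.
Tool frame: the origin (TCP) lies midway between the tips of the shut fingers; the grasp point (between the pads) lies 19 mm behind it; z points along the fingers, y is the line along which they close (so a half turn about z gives the same grasp; the last joint's range is limited). The gripper opens to 88 mm and grips with 3 to 60 N. Pads are 19 mm wide; open, the fingers measure 130 mm over their backs; the gripper's body (78 mm by 193 mm) begins 47 mm behind the grasp point.
Start: joints at [88.47, 20.546, 0.682, 0, -70.136, -16.507], TCP at [0.209, 0.642, 0.227] pointing down, gripper open.
Joint ranges: [-176.03, 176.03], [-82.01, 121.73], [-58.28, 71.71], [-173.87, 95.51], [-174.79, -0.11], [-173.66, 173.66]. Speed limits (degrees/s): [136.94, 136.94, 172.46, 180, 180, 180].

INTERFACE

Orientations are given as a 3x3 rotation matrix whose columns are the frame's x, y, z axes.
In Python, from rig import robot gives the robot as it stands. Calls block until the motion is done:
- robot.goto(position, orientation): joint-space move of the TCP to a pose.
- robot.servo_line(position, ori=None, speed=0.15): straight line of the TCP; ori=None keeps the orientation; speed is the mean speed in m/s.
- robot.movej(angles): joint-space move.
- robot.move_gripper(opening): opening from 0.0 (shut) to 1.0 (fully open); the grip force is fixed at half the most; returns when the fingers have stopped.
- robot.dwell(seconds).
- robot.ik(position, orientation): joint angles nearest the present ones, or None.
- robot.grab_frame(name): name is "scene" or "top" or "wrist"; returns (picture, depth): 384x512x3 uint8, red, green, blue; 384x512 float32, m along the optical axis (not along the pixel's ray), 0 where there is no reading.
- robot.camera_info(name): a dict with "vfov" (degrees; the focal length in pixels is half the picture's height over the tangent of half this angle, whatever the lens; pixels are square), "cx", "cy" (the principal point, pixels), "view" (4x4, takes a point from world to camera coordinates); the wrist camera has in their place "T_tool_cam" (4x4, takes a point from camera to tool coordinates, whose origin is the TCP and whose axes are the flange's). Camera axes: x right, y down, z forward; pixel columns grow to the right and rows downward; lengths in m; the calibration is good to about 2 mm. A picture is of the moment at which its call begins: read the wrist's pose just before it. camera_info takes no time and is no camera call.
A pose or a line that the arm cannot do raises robot.Unreachable and nothing moves.
- robot.job_done(): hands the job in; it is judged then, once.
Readings, each from a call of its own:
- robot.read_t(): time.
- robot.read_qpos(): joint angles.
- robot.read_qvel(): joint speeds.
- robot.read_effort(): joint torques, N m.
- robot.read_position(): TCP position.
- robot.read_tcp_rot(): TCP orientation.
- robot.read_force(): force on the tool from outside, world axes, zero at the start.
- robot.read_ft_torque(): the same for the moment, N m.
- robot.read_grip_width(): opening from 0.0 (shut) to 1.0 (fully open).
- robot.read_finger_force(): force on a finger pad.
Only numpy, scipy, OpenCV 4.12 (cv2) and the standard library are available. Lean on these libraries where they do the work, as an engineer would, in place of code of your own. Each camera call takes 0.05 s, during which the arm holds its last target. There are 200 camera calls.

TASK

Feed the track on which the locomotive stands. Lift the clear dust cover straight up off the key box by its black bar and set it down gently and upright on the open grass to the left of the yard, then press the key in line with the locomotive's track, by feel and without force, until it stays down by itself and the key that was down has popped up. Press no other key and leave the rolling stock where it stands.

Things in the scene. Friction and masses are not known exactly. Their poses are not given: they have to be found in the camera images.
- yard: the staging yard, fixed: a low black and grey key box, behind it a plywood board with four parallel model tracks 48 mm apart, rail tops 16 mm up, red buffer stops. Origin: centre of the box's underside, on the layout; x along the tracks, away from the robot, y across. Plinth 92 x 216 mm, 28 high. Board x = 46 to 285 mm, 9 high; vehicles beyond x = 75 mm, up to 72 mm high.
- yard_deck (a point): centre of the key box's dark deck plate, 46 mm above the layout. The box's body, 76 x 200 mm, rises to it from the plinth's ledge at 28 mm. Four alike white keys stand across it, in slots at y = +72, +24, -24, -72 mm, x = 0, each in line with one track and feeding that track. A sprung latch bar inside interlocks them: one key is held down, and pushing another home releases it.
- dust_cover: clear plastic cover over the key box, 84 x 208 mm, open below, walls 2.5 mm, roof top 47 mm above the skirt's lower edge, 100 to 200 g. Origin: centre of that lower edge; z up, y along it. It sits on the ledge (origin 28 mm up), nested 18 mm deep with 1.5 mm play, gripped by a sprung stud in each end: pulling it up takes about 4 N beyond its weight for the first 10 mm. It jams if turned.
- cover_handle (a point): grip point on the cover's black bar (12 mm thick in x, 60 mm long in y, 27 mm high, on the middle of the roof): at its centre, 23 mm above the roof, 4 mm below the bar's top, 70 mm above the skirt's lower edge. Pinch it across x; fingertips not more than 21 mm below this point. The grass to the left of the yard is flat; the model tracks beyond it stand 6 mm high.
- key_a: a white key, cap 30 mm (x) by 20 mm (y), thin dark line on its top. All four look alike; which slot each has is drawn anew, so read it from the pose. Origin: on the key's axis, 22 mm below its top face, moving with it; z up, x along the track. Up, it stands 22 mm over the deck; held down, 5 to 13 mm.
- key_b: another of the four alike white keys; size, origin and axes as key_a
- key_c: another of the four alike white keys; size, origin and axes as key_a
- key_d: another of the four alike white keys; size, origin and axes as key_a
- press_a (a joint): how far key_a is pressed, m: 0 up; 0.009 to 0.017 held by the latch. The catching depth varies from box to box within this, alike for its four keys, and cannot be seen. Pushing takes 2 N, rising to 4 to 6 N on the latch; the old key jumps up, then this one is caught and the force drops to 3 N; 1 mm deeper is its stop, on hard rubber (20 N per mm).
- press_b (a joint): how far key_b is pressed, m, as press_a. Press slowly (about 10 mm/s) and by feel until the stop is felt, 8 to 12 N in all, then let go; over 18 N harms a key. Let go before it is caught, it springs up and no key may be held: then press again.
- press_c (a joint): how far key_c is pressed, m, as press_a
- press_d (a joint): how far key_d is pressed, m, as press_a
- loco: the locomotive: dark brown model switcher engine with a low hood and a light cab roof, 175 x 30 x 53 mm, on one of the four tracks. Origin: centre of its underside; x along it.
- boxcar_red: model boxcar, red-brown, closed, 169 x 38 x 54 mm, on another track. Origin: centre of its underside; x along it.
- boxcar_green: model boxcar, green, closed, 169 x 38 x 54 mm, on another track. Origin and axes likewise.
- tankcar: model tank car, black barrel, 151 x 35 x 56 mm, on another track. Origin and axes likewise.

How it is judged (in metres and radians):
On the way, in this order (a step that is already met when the one before it is completed fails the run):
1. the dust cover has been lifted straight up: its skirt is clear of the key box and it is still level above it (z of dust_cover in the frame of yard above 0.048 m and x of dust_cover in the frame of yard between -0.025 and 0.025 m and y of dust_cover in the frame of yard between -0.025 and 0.025 m and angle between dust_cover's own z axis and vertical below 0.2 rad).
2. the dust cover stands upright on the layout's surface, let go and at rest (height (world z) of dust_cover below 0.008 m and angle between dust_cover's own z axis and vertical below 0.15 rad and linear speed of dust_cover below 0.02 m/s and contact force between the fingers and dust_cover below 0.05 N), for 0.2 s.
At the end, for the whole second after the job is handed in: the key in line with the locomotive's track (key B) is down over 6 mm by itself, the other three are up within 3 mm; the dust cover stands on the layout, skirt edge below 8 mm, within 0.15 rad of upright, at rest and let go; locomotive and wagons are within 12 mm of their places (all of step 2 and value of joint press_b above 0.006 m and value of joint each of press_a, press_c, press_d below 0.003 m and distance of each of loco, boxcar_red, boxcar_green, tankcar from where it was at the start of the episode below 0.012 m); the robot touches nothing.
It fails at once if a key in line with a wagon's track is pressed more than 5 mm (value of joint any of press_c, press_d above 0.005 m).
It fails at once if the fingers press a key with more than 18 N (contact force between the fingers and key_a above 18 N or contact force between the fingers and key_b above 18 N or contact force between the fingers and key_c above 18 N or contact force between the fingers and key_d above 18 N).
It fails at once if the dust cover is tipped by more than 0.4 rad (angle between dust_cover's own z axis and vertical above 0.4 rad).
It fails at once if the dust cover is dropped or thrown (moves faster than 0.5 m/s while no finger touches it) (linear speed of dust_cover above 0.5 m/s and contact force between the fingers and dust_cover below 0.05 N).
It fails at once if the locomotive or a wagon is pushed more than 12 mm from its place (distance of any of loco, boxcar_red, boxcar_green, tankcar from where it was at the start of the episode above 0.012 m).
It also fails if it takes over 45 s, if anything falls off the work surface, if the arm or the gripper's body presses on something with over 40 N, if the wrist force passes 120 N, or if a joint passes its speed limit or range.

## Working session

There is one attempt and no reset: what is moved stays moved. The work goes in short steps, each a Python script; the robot and the scene stay as the last script left them, time stands still between calls to the robot, and variables do not carry over. Pictures are saved under pics/ and viewed, at most 10 in all, crops included, and the job is handed in when it is done.

```bash
mkdir -p pics; ls; cat > h.py <<'E'
from rig import robot
import numpy as np, cv2
def snap(n,f):
    p,d=robot.grab_frame(n); cv2.imwrite(f'pics/{f}.png',p[:,:,::-1]); np.savez(f'pics/{f}.npz',p=p,d=d); return p,d
def cam(n):
    c=robot.camera_info(n); f=192/np.tan(np.radians(c['vfov'])/2); return c,f
def ray(n,u,v,z):
    c,f=cam(n); T=np.linalg.inv(c['view']); r=T[:3,:3]@np.array([(u-c['cx'])/f,(v-c['cy'])/f,1]); o=T[:3,3]
    return o+r*(z-o[2])/r[2]
def cloud(n,d):
    c,f=cam(n); T=np.linalg.inv(c['view']); v,u=np.mgrid[:384,:512]
    P=np.stack([(u-c['cx'])/f*d,(v-c['cy'])/f*d,d],-1); return P@T[:3,:3].T+T[:3,3]
E
python3 - <<'E'
from h import *
for n in ('top','scene'):
    p,d=snap(n,n); print(n,{k:np.round(v,3).tolist() for k,v in robot.camera_info(n).items()})
print(robot.read_t(),robot.read_position(),np.round(robot.read_tcp_rot(),3).tolist(), robot.read_force())
a=cv2.imread('pics/top.png');b=cv2.imread('pics/scene.png')
cv2.imwrite('pics/top_b.png',cv2.resize(a,(800,600)));cv2.imwrite('pics/sc_b.png',cv2.resize(b,(800,600)))
E
```

```text
pics
top {'vfov': 46.038, 'cx': 259.561, 'cy': 193.088, 'view': [[0.012, -1.0, -0.007, 0.051], [-0.986, -0.011, -0.166, 0.648], [0.166, 0.009, -0.986, 0.825], [0.0, 0.0, 0.0, 1.0]]}
scene {'vfov': 46.793, 'cx': 256.511, 'cy': 188.299, 'view': [[0.459, -0.888, -0.016, -0.256], [-0.579, -0.286, -0.763, 0.439], [0.674, 0.359, -0.646, 0.438], [0.0, 0.0, 0.0, 1.0]]}
0.1 [0.20890298 0.6414071  0.22571998] [[0.951, -0.31, -0.0], [-0.31, -0.951, -0.001], [0.0, 0.001, -1.0]] [-0.26064193 -0.21920408 -0.50034475]
```

View pics/top_b.png

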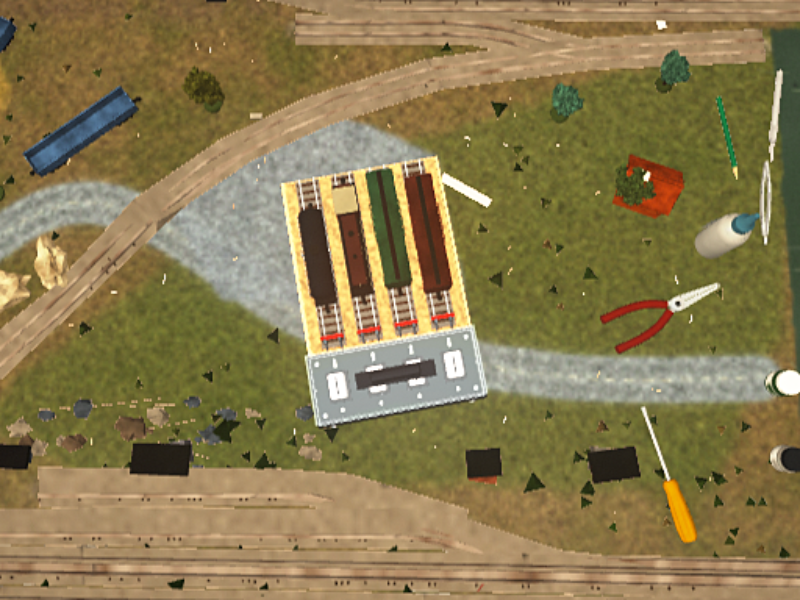

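View pics/sc_b.png

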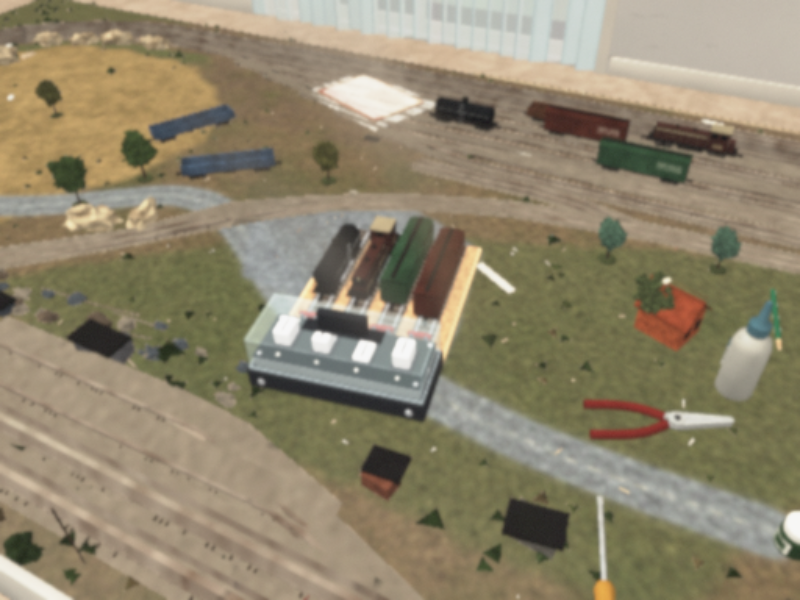

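The top view shows four tracks. From left to right (+y to −y) they carry the tank car, the loco (light cab roof near 345,200, dark body), the green boxcar and the red boxcar. So the loco's key is in the y=+24 slot. The black bar is at about (396,374) of 800, and the grass to the left is around (190,345).

```bash
python3 - <<'E'
from h import *
z=np.load('pics/top.npz');p=z['p'].astype(int);d=z['d'];C=cloud('top',d)
c,f=cam('top')
# bar
roi=np.zeros((384,512),bool);roi[222:256,215:290]=1
m=(roi&(p.max(2)<70)).astype(np.uint8)
n,l,st,ce=cv2.connectedComponentsWithStats(m);i=1+st[1:,4].argmax();r=cv2.minAreaRect(np.argwhere(l==i)[:,::-1].astype(np.float32))
print('bar',r,st[i]); print('bar depth z',np.percentile(C[l==i][:,2],[5,50,95]))
W=np.array([ray('top',u,v,.102) for u,v in cv2.boxPoints(r)]);print(W.round(4),W.mean(0),np.linalg.norm(W-np.roll(W,1,0),axis=1))
def yaw(W):
    e=[W[1]-W[0],W[2]-W[1]];a=max(e,key=np.linalg.norm);a=a*np.sign(a[1]);return np.degrees(np.arctan2(-a[0],a[1]))
print('yaw bar',yaw(W))
# white keys through cover
roi[:]=0;roi[220:275,195:315]=1
m=(roi&(p.min(2)>225)).astype(np.uint8);n,l,st,ce=cv2.connectedComponentsWithStats(m)
for i in range(1,n):
    if st[i,4]>15: print('white',ce[i].round(1),st[i],ray('top',*ce[i],.068).round(4), np.median(C[l==i][:,2]).round(3))
# board: plywood colour
m=((p[:,:,0]>200)&(p[:,:,2]<p[:,:,0]-35)&(p[:,:,1]>160)).astype(np.uint8);m[:90]=0;m[235:]=0;m[:,:170]=0;m[:,310:]=0
m=cv2.morphologyEx(m,cv2.MORPH_OPEN,np.ones((2,2)));q=np.argwhere(m)[:,::-1].astype(np.float32);r=cv2.minAreaRect(q)
W=np.array([ray('top',u,v,.009) for u,v in cv2.boxPoints(r)]);print('board',W.round(4),np.linalg.norm(W-np.roll(W,1,0),axis=1),yaw(W))
# height map
h=C[:,:,2];print('ground',np.median(h[200:240,60:180]))
# cloud by height
near=(C[:,:,0]>.2)&(C[:,:,0]<.8)&(abs(C[:,:,1])<.3)
for a,b in((.095,.108),(.07,.08),(.022,.032)):
    q=C[near&(h>a)&(h<b)];q=q[:,:2].astype(np.float32)
    if len(q)>10: print(a,b,len(q),cv2.minAreaRect(q))
vis=np.clip(h*1000*8+60,0,255).astype(np.uint8);vis[d==0]=0
# label the world grid
out=cv2.resize(cv2.cvtColor(vis,cv2.COLOR_GRAY2BGR),(800,600))
T=c['view']
for X in np.arange(.2,1.0,.1):
  for Y in np.arange(-.4,.61,.1):
    w=T[:3,:3]@[X,Y,0]+T[:3,3];u=w[0]/w[2]*f+c['cx'];v=w[1]/w[2]*f+c['cy']
    cv2.circle(out,(int(u*1.5625),int(v*1.5625)),3,(0,0,255),-1);cv2.putText(out,f'{X:.1f},{Y:.1f}',(int(u*1.5625),int(v*1.5625)),0,.35,(0,255,0))
cv2.imwrite('pics/hm.png',out)
E
```

```text
bar ((253.8323516845703, 242.12838745117188), (2.757171630859375, 36.485313415527344), 79.11447143554688) [236 238  37   9  76]
bar depth z [0.07603395 0.09465651 0.1028612 ]
[[0.5454 0.1    0.102 ]
 [0.5586 0.0355 0.102 ]
 [0.5537 0.0345 0.102 ]
 [0.5405 0.099  0.102 ]] [0.54955407 0.06725244 0.102     ] [0.00495785 0.06589828 0.00496732 0.0658325 ]
yaw bar 11.539918868199454
white [306.8 236. ] [303 220   7  33  45] [ 0.5642 -0.0316  0.068 ] 0.075
white [290.1 232.7] [284 224  13  18 168] [ 5.7e-01 -2.0e-04  6.8e-02] 0.075
white [264.  230.9] [260 230   9   3  18] [0.5728 0.0491 0.068 ] 0.076
white [239.  235.2] [234 234  11   4  27] [0.5642 0.0961 0.068 ] 0.075
white [215.4 246.6] [209 238  13  18 171] [0.5423 0.1402 0.068 ] 0.075
white [266.4 243.9] [262 242  10   5  38] [0.5485 0.0443 0.068 ] 0.075
white [241.6 248.3] [237 246  10   5  36] [0.5398 0.0908 0.068 ] 0.075
board [[ 0.8133  0.2332  0.009 ]
 [ 0.8575  0.0135  0.009 ]
 [ 0.6222 -0.0282  0.009 ]
 [ 0.5811  0.1827  0.009 ]] [0.23763578 0.22409228 0.23894324 0.21489845] -79.93933261307158
ground 0.00022535257666500552
0.095 0.108 218 ((0.5556640625, 0.07019119709730148), (0.0119442418217659, 0.05896131321787834), 11.071969032287598)
0.07 0.08 5042 ((0.649212121963501, -0.054399460554122925), (0.3033028244972229, 0.46800947189331055), 0.6634629964828491)
0.022 0.032 1748 ((0.5553246140480042, -0.04700133204460144), (0.49946752190589905, 0.4861210882663727), 89.81956481933594)
```

View pics/hm.png

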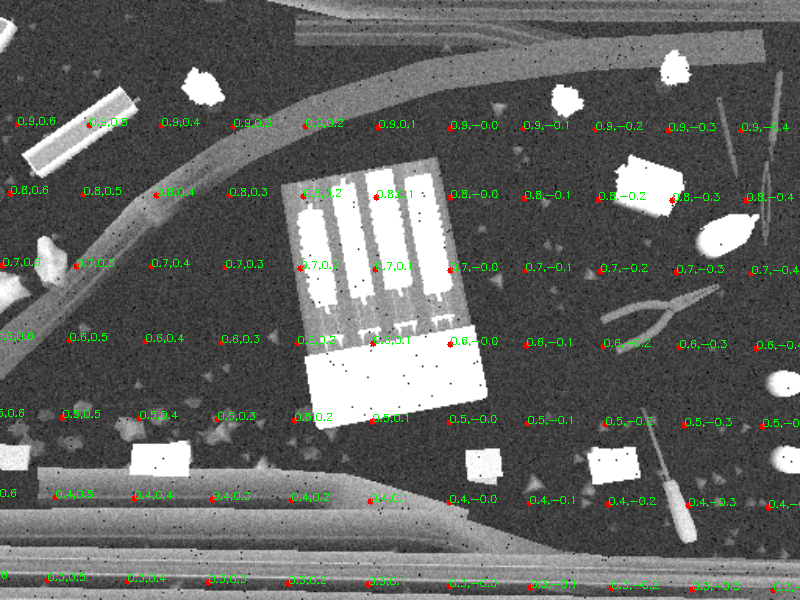

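The height map fits the given sizes: ground at 0, bar top at 0.10, key spacing 143 mm against 144 nominal. Yard centre ≈ (0.556, 0.070), yaw ≈ 11.1°. Next I'll hover over the bar and check these with the wrist camera.

```bash
cat >> h.py <<'E'
YAW=np.radians(11.1); O=np.array([.5560,.0702])
def R(yaw,s=1):
    y=s*np.array([np.cos(yaw),np.sin(yaw),0]);z=np.array([0,0,-1.]);return np.column_stack([np.cross(y,z),y,z])
def yard(x,y,z=0): c,s=np.cos(YAW),np.sin(YAW);return np.array([O[0]+c*x-s*y,O[1]+s*x+c*y,z])
E
python3 - <<'E'
from h import *
z=np.load('pics/top.npz');C=cloud('top',z['d']);h=C[:,:,2]; h[z['d']==0]=0; h=cv2.medianBlur(h.astype(np.float32),3)
best=[]
for x in np.arange(.54,.64,.01):
  for y in np.arange(.31,.39,.01):
    for a in (0,11.1,20,30):
      t=np.radians(a);dx=C[:,:,0]-x;dy=C[:,:,1]-y;lx=dx*np.cos(t)+dy*np.sin(t);ly=-dx*np.sin(t)+dy*np.cos(t)
      m=(abs(lx)<.05)&(abs(ly)<.112);best.append((round(float(np.percentile(h[m],99.5)),4),round(float(h[m].max()),4),round(x,3),round(y,3),a))
print(sorted(best)[:8])
p0=yard(0,0,.20); q0=robot.read_qpos()
S=[]
for s in(1,-1):
    q=robot.ik(p0,R(YAW,s)); print(s,None if q is None else np.round(q,1)); 
    if q is not None:S.append((abs(np.array(q)-q0).max(),s))
s=min(S)[1];print('s',s)
robot.goto(p0,R(YAW,s));robot.dwell(.3)
P=robot.read_position();Rt=robot.read_tcp_rot();p,d=snap('wrist','w1')
c,f=cam('wrist');print(c, robot.read_t(),P,robot.read_force())
T=np.array(c['T_tool_cam']);v,u=np.mgrid[:384,:512];Q=np.stack([(u-c['cx'])/f*d,(v-c['cy'])/f*d,d],-1)
Q=(Q@T[:3,:3].T+T[:3,3])@Rt.T+P
hh=Q[:,:,2]
for a,b in((.097,.107),(.071,.079)):
    m=((d>0)&(hh>a)&(hh<b)&(np.hypot(Q[:,:,0]-O[0],Q[:,:,1]-O[1])<.13)).astype(np.uint8)
    n,l,st,ce=cv2.connectedComponentsWithStats(m);i=1+st[1:,4].argmax();q=Q[l==i][:,:2].astype(np.float32);print(a,len(q),cv2.minAreaRect(q),np.median(hh[l==i]))
cv2.imwrite('pics/w1b.png',cv2.resize(p[:,:,::-1],(800,600)))
E
```

```text
[(0.0019, 0.0031, np.float64(0.63), np.float64(0.35), 20), (0.0019, 0.0031, np.float64(0.63), np.float64(0.36), 11.1), (0.0019, 0.0049, np.float64(0.63), np.float64(0.35), 0), (0.0019, 0.0053, np.float64(0.62), np.float64(0.36), 0), (0.0019, 0.0055, np.float64(0.62), np.float64(0.36), 11.1), (0.002, 0.0031, np.float64(0.63), np.float64(0.34), 20), (0.002, 0.0037, np.float64(0.63), np.float64(0.32), 30), (0.002, 0.0053, np.float64(0.62), np.float64(0.35), 0)]
1 [ 27.2  10.9 -16.2   0.  -62.9 163.9]
-1 [ 27.2  10.9 -16.2   0.  -62.9 -16.1]
s -1
{'vfov': 70.8334838450777, 'cx': 259.43447915242496, 'cy': 190.7564289358881, 'T_tool_cam': array([[ 2.50285917e-04, -9.53139734e-01, -3.02530304e-01,
         8.24840047e-02],
       [ 9.99999919e-01,  3.34137273e-04, -2.25410856e-04,
         1.66680379e-03],
       [ 3.15934695e-04, -3.02530223e-01,  9.53139740e-01,
        -1.57982106e-01],
       [ 0.00000000e+00,  0.00000000e+00,  0.00000000e+00,
         1.00000000e+00]])} 2.8333 [0.55599331 0.0705553  0.19995253] [ 0.17571746 -0.05372657 -0.26589754]
0.097 675 ((0.5533835887908936, 0.06863021850585938), (0.011762941256165504, 0.058775801211595535), 10.607425689697266) 0.10138231741001189
0.071 13360 ((0.5538341999053955, 0.06587223708629608), (0.08429004997015, 0.2016647905111313), 11.212620735168457) 0.07478907113409769
```

View pics/w1b.png

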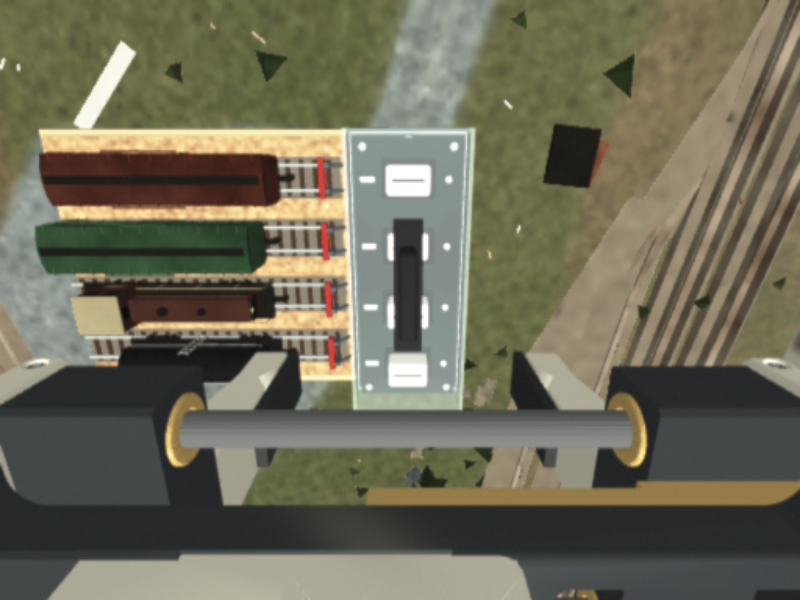

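The wrist view confirms the slots: the loco (130,305) lines up with the third key from the top (y=+24), and the bar is centred at about (407,290). The wrist depth puts the bar at (0.5534, 0.0686) and the top camera at (0.5557, 0.0702). I'll use the mean, then correct by feel after gripping.

```bash
sed -i 's/O=np.array(.*)/O=np.array([.5545,.0694])/' h.py; python3 - <<'E'
from h import *
r=R(YAW,-1)
robot.move_gripper(.5)
robot.servo_line(yard(0,0,.12),r,.12);robot.dwell(.2);f0=robot.read_force();print('f0',f0)
robot.servo_line(yard(0,0,.081),r,.06);robot.dwell(.1);print(robot.read_force()-f0)
robot.move_gripper(0);robot.dwell(.3)
loc=lambda v:np.array([v[0]*np.cos(YAW)+v[1]*np.sin(YAW),-v[0]*np.sin(YAW)+v[1]*np.cos(YAW),v[2]])
print(robot.read_t(),'grip',robot.read_grip_width()*88,robot.read_finger_force(),'F yard',loc(robot.read_force()-f0),robot.read_ft_torque(),robot.read_position(),yard(0,0,.081))
E
```

```text
f0 [-0.02703578 -0.57201998 -0.18120353]
[-0.21963252  0.59541718 -0.19470989]
6.575 grip 11.60062514052424 30.000519454479218 F yard [0.08063734 0.35334459 3.24152765] [ 0.08367341 -0.08186932  0.02768636] [0.55473986 0.06947696 0.08121859] [0.5545 0.0694 0.081 ]
```

The bar is gripped (11.6 mm) with no side load. Lifting straight up now, then carrying it left and lowering until contact.

```bash
python3 - <<'E'
from h import *
r=R(YAW,-1)
p=robot.read_position()
robot.servo_line([p[0],p[1],.105],r,.03);print(robot.read_force())
robot.servo_line([p[0],p[1],.175],r,.1);print('lifted',robot.read_t(),robot.read_grip_width()*88,robot.read_force())
q=yard(0,.25,.175);robot.servo_line(q,r,.15)
robot.servo_line([.62,.355,.175],r,.12)
robot.servo_line([.62,.355,.066],r,.08);robot.dwell(.3)
f0=robot.read_force();print('above',robot.read_t(),f0,robot.read_position())
z=.066
while z>.047:
    z-=.001;robot.servo_line([.62,.355,z],r,.02);f=robot.read_force()[2]-f0[2]
    if f>2.5:break
print('down',z,f,robot.read_t(),robot.read_position(),robot.read_grip_width()*88)
snap('top','t2');a=cv2.imread('pics/t2.png');cv2.imwrite('pics/t2b.png',cv2.resize(a,(800,600)))
E
```

```text
[-0.26121984 -0.06058234 -2.00334484]
lifted 8.375 12.274462932456366 [-1.14650625  0.38193827 -2.28769165]
above 13.1667 [-0.94514567 -1.08663763 -2.44155618] [0.62006641 0.35507164 0.06625373]
down 0.05199999999999999 7.032814385417007 16.6667 [0.62021589 0.35510689 0.05311995] 11.756393247506715
```

View pics/t2b.png

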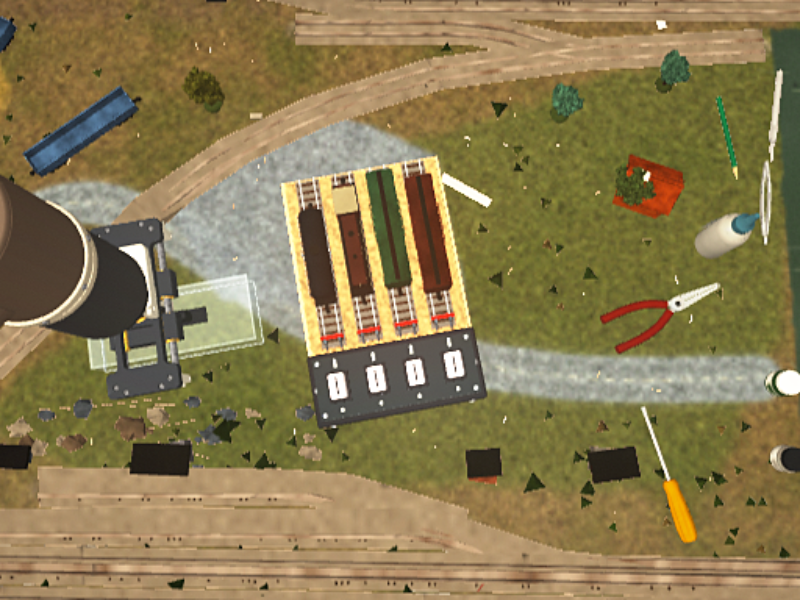

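The cover stands upright on open grass at about (175,322), and the box is open with four keys at (337,386), (376,379), (415,372) and (454,364). The contact height is as expected. I'll release it and measure the bare keys.

```bash
python3 - <<'E'
from h import *
r=R(YAW,-1)
robot.servo_line([.62,.355,.0531],r,.02)
robot.move_gripper(.35);robot.dwell(.3);print(robot.read_t(),robot.read_force(),robot.read_finger_force())
robot.servo_line([.62,.355,.15],r,.12)
robot.goto(yard(0,.024,.14),r);robot.move_gripper(0);robot.dwell(.2)
P=robot.read_position();Rt=robot.read_tcp_rot();p,d=snap('wrist','w3');c,f=cam('wrist')
T=np.array(c['T_tool_cam']);v,u=np.mgrid[:384,:512];Q=np.stack([(u-c['cx'])/f*d,(v-c['cy'])/f*d,d],-1);Q=(Q@T[:3,:3].T+T[:3,3])@Rt.T+P
def rep(nm,p,Q):
    near=np.hypot(Q[:,:,0]-O[0],Q[:,:,1]-O[1])<.1
    m=cv2.morphologyEx((near&(p.min(2)>190)&(Q[:,:,2]>.04)).astype(np.uint8),cv2.MORPH_CLOSE,np.ones((3,3)));n,l,st,ce=cv2.connectedComponentsWithStats(m)
    for i in range(1,n):
        if st[i,4]>60:
            k=np.median(Q[l==i],0);w=Q[l==i];top=w[w[:,2]>np.percentile(w[:,2],70)-.006];print(nm,ce[i].round(1),st[i,4],cv2.minAreaRect(top[:,:2].astype(np.float32)),k.round(4))
rep('wrist',p,Q)
z=np.load('pics/t2.npz');rep('top',z['p'],cloud('top',z['d']))
print(robot.read_t(),P,yard(0,.024),yard(0,.072))
cv2.imwrite('pics/w3b.png',cv2.resize(p[:,:,::-1],(800,600)))
E
```

```text
17.85 [0.13369518 0.12917772 0.09228719] 0.0
wrist [259.   87.9] 984 ((0.5667551755905151, 0.000574958510696888), (0.0293833427131176, 0.02272128127515316), 11.148347854614258) [ 0.567  -0.001   0.0677]
wrist [259.2 144.5] 709 ((0.5603989958763123, 0.033620767295360565), (0.029566636309027672, 0.04457326605916023), 11.47951889038086) [0.5579 0.0452 0.0511]
wrist [259.1 198.6] 771 ((0.5557537078857422, 0.05695595592260361), (0.02950315736234188, 0.09216678142547607), 11.164667129516602) [0.5488 0.0908 0.0675]
top [290.1 232.7] 175 ((0.5394332408905029, 0.014907903969287872), (0.030230378732085228, 0.09950774908065796), 63.68049621582031) [ 0.5696 -0.      0.068 ]
top [265.3 237.9] 161 ((0.5395175814628601, 0.04415608197450638), (0.07436707615852356, 0.020022787153720856), 5.562815189361572) [0.5607 0.0469 0.0515]
top [240.4 242. ] 170 ((0.5300899147987366, 0.08134867250919342), (0.08020691573619843, 0.02510327845811844), 29.82118797302246) [0.5514 0.0938 0.0679]
top [215.3 246.6] 176 ((0.5417846441268921, 0.1406293660402298), (0.029399799183011055, 0.019979041069746017), 10.591287612915039) [0.5417 0.1406 0.0681]
20.8333 [0.54988901 0.09290201 0.14005621] [0.54987947 0.09295102 0.        ] [0.54063842 0.14005307 0.        ]
```

View pics/w3b.png

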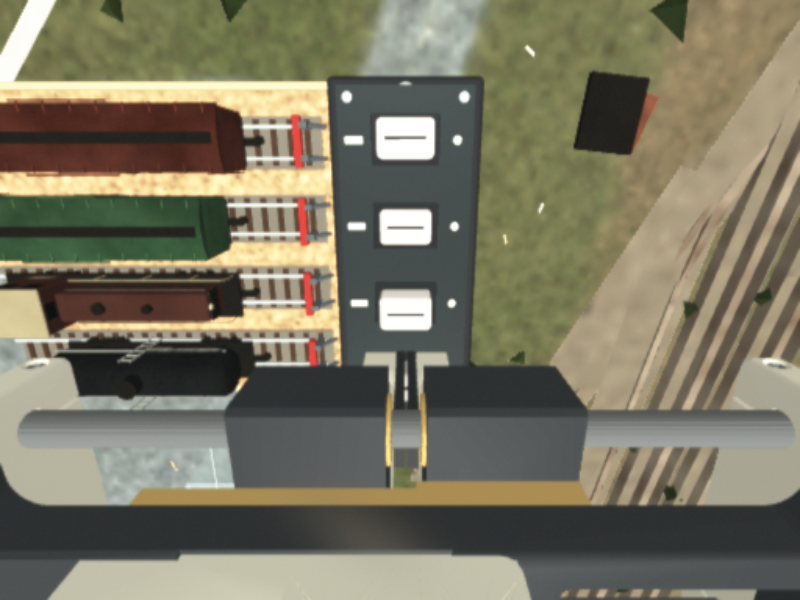

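The wrist view shows the red, green and loco keys. The green-track key (405,227) is the one held down, about 16.7 mm. The loco key (405,310) is up, and the shut fingers are just over it. Now pressing by feel.

```bash
python3 - <<'E'
from h import *
r=R(YAW,-1);x,y,_=yard(0,.024)
robot.servo_line([x,y,.072],r,.1);robot.dwell(.3)
f0=np.mean([robot.read_force()[2] for _ in range(5)]);print(robot.read_t(),f0)
z=.072;L=[]
while z>.0475:
    dz=.0005 if z>.0535 else .00025
    z-=dz;robot.servo_line([x,y,z],r,.01);f=robot.read_force()[2]-f0;L.append((round(z*1e3,2),round(robot.read_position()[2]*1e3,2),round(f,1)))
    if f>8:break
print(L,robot.read_t())
robot.servo_line([x,y,.10],r,.05);robot.dwell(.2)
robot.goto(yard(-.05,.2,.25),r)
robot.dwell(.3)
p,d=snap('top','t4');Q=cloud('top',d);m=((np.hypot(Q[:,:,0]-O[0],Q[:,:,1]-O[1])<.1)&(p.min(2)>190)).astype(np.uint8);n,l,st,ce=cv2.connectedComponentsWithStats(m)
for i in range(1,n):
    if st[i,4]>60: print(ce[i].round(1),np.median(Q[l==i],0).round(4))
print(robot.read_t());cv2.imwrite('pics/t4b.png',cv2.resize(p[:,:,::-1],(800,600)))
E
```

```text
21.9667 -0.15185037225274398
[(71.5, np.float64(71.54), np.float64(-0.4)), (71.0, np.float64(70.95), np.float64(0.3)), (70.5, np.float64(70.43), np.float64(0.2)), (70.0, np.float64(69.94), np.float64(-0.4)), (69.5, np.float64(69.45), np.float64(0.6)), (69.0, np.float64(68.96), np.float64(-0.1)), (68.5, np.float64(68.45), np.float64(0.1)), (68.0, np.float64(68.09), np.float64(1.0)), (67.5, np.float64(67.55), np.float64(0.7)), (67.0, np.float64(67.0), np.float64(1.0)), (66.5, np.float64(66.51), np.float64(1.8)), (66.0, np.float64(65.98), np.float64(1.3)), (65.5, np.float64(65.49), np.float64(1.5)), (65.0, np.float64(64.99), np.float64(1.6)), (64.5, np.float64(64.49), np.float64(1.3)), (64.0, np.float64(64.0), np.float64(2.1)), (63.5, np.float64(63.46), np.float64(1.7)), (63.0, np.float64(63.01), np.float64(2.7)), (62.5, np.float64(62.48), np.float64(1.9)), (62.0, np.float64(61.97), np.float64(2.4)), (61.5, np.float64(61.49), np.float64(1.1)), (61.0, np.float64(60.97), np.float64(3.0)), (60.5, np.float64(60.49), np.float64(2.5)), (60.0, np.float64(59.99), np.float64(2.8)), (59.5, np.flo
[... 866 characters left out ...]
), (51.5, np.float64(51.45), np.float64(2.8)), (51.25, np.float64(51.16), np.float64(2.1)), (51.0, np.float64(50.91), np.float64(2.9)), (50.75, np.float64(50.73), np.float64(2.9)), (50.5, np.float64(50.49), np.float64(2.8)), (50.25, np.float64(50.25), np.float64(1.9)), (50.0, np.float64(50.05), np.float64(3.0)), (49.75, np.float64(49.81), np.float64(3.8)), (49.5, np.float64(49.63), np.float64(5.6)), (49.25, np.float64(49.46), np.float64(6.5)), (49.0, np.float64(49.32), np.float64(7.8)), (48.75, np.float64(49.21), np.float64(8.9))] 35.9667
[290.1 232.8] [0.5696 0.     0.0678]
[265.3 237.3] [0.5614 0.047  0.0681]
[240.7 242.3] [0.5524 0.0932 0.0516]
[215.3 246.7] [0.5416 0.1405 0.0678]
38.6333
```

View pics/t4b.png

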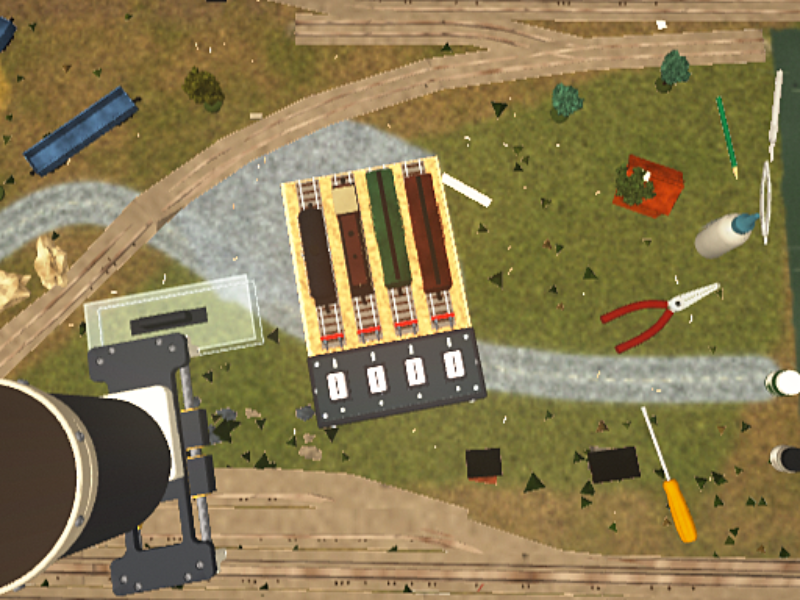

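The loco key at (376,379) is held down at z 0.0516. The other three are up at 0.068, the cover stands upright at (175,320), the vehicles haven't moved, and the arm is clear at about z 0.25.

```bash
python3 -c "
from rig import robot
print(robot.job_done(),robot.read_t())"
```

```text
the job is handed in; nothing more can be done
the job is handed in; nothing more can be done
```

The job is handed in (verdict not shown): the loco's key is latched down, the other three keys are up, the cover stands upright on the grass to the left, and the rolling stock is where it stood.

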